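# Start the screw lid on a jar of garlic and hold it

## Robot

A 6-joint arm with a two-finger parallel gripper is mounted at the origin on a cart in front of the work surface, level with it; the furniture and walls round the work are solid. World frame = base frame: x ahead of the robot, y to its left, z up, the work surface at z = 0. Lengths are in m, angles in degrees, forces in N, time in s.
With the tool pointing down it reaches from about 0.4 to 0.825 m from the base axis. Payload 7 kg.
Tool frame: the origin (TCP) lies between the finger pads, 19 mm behind the fingertips; this is the grasp point; z points along the fingers, y is the line along which they close (so a half turn about z gives the same grasp; the last joint's range is limited). The gripper opens to 88 mm and grips with 3 to 60 N. Pads are 19 mm wide; open, the fingers measure 130 mm over their backs; the gripper's body (78 mm by 193 mm) begins 47 mm behind the grasp point.
Start: joints at [87.21, 20.546, 0.682, 0, -70.136, -16.507], TCP at [0.223, 0.637, 0.245] pointing down, gripper open.
Joint ranges: [-176.03, 176.03], [-82.01, 121.73], [-58.28, 71.71], [-173.87, 95.51], [-174.79, -0.11], [-173.66, 173.66]. Speed limits (degrees/s): [136.94, 136.94, 172.46, 180, 180, 180].

## Interface

Orientations are given as [roll, pitch, yaw] about the fixed x, y, z axes, in that order (R = Rz(yaw) Ry(pitch) Rx(roll)).
In Python, from plant import get_obs, snapshot, camera_params, close_job, boxes_of, cut_out, landmark_of gives the robot as it stands.
- The arm moves only by the shell command python3 -m inch 'ROWS' [OPENING]. ROWS is text: rows parted by semicolons, each of 6 numbers parted by spaces: the shift along the tool's x, y, z in units of 30 cm (1.0 is 30 cm), then the turn, a rotation vector about the tool's x, y, z in units of pi rad (1.0 is pi rad). A call has 1 to 10 rows; each row is the pose to reach, as a shift and turn from the pose commanded when the call began, along the tool's axes at that moment, turning the shorter way round; what a row does not reach only later rows make up. A row lasts 1/12 s, in which the tool goes at most 41.7 mm and 7.16 degrees, less where a joint would pass 70% of its speed; a pose out of reach is approached as far as the arm can. A call with a number of a shift or a turn outside -1 to 1 is refused whole. A call with a gripper value outside its range is refused whole. OPENING is the closure, from -1 (fully open) to 1 (shut), set as the call begins (- or left out, the last holds). The fingers move at their own pace and stop on an object; the grip force is fixed at half the most. Time passes only in rows, so rows that repeat a pose let the fingers close. It gives the time, the measured TCP pose, the force, the opening and the grip force at its end, in the units of the state.
- get_obs(): the state, without advancing time (a new reading comes with each control period).
- snapshot(name): name is "scene" or "top" or "wrist"; returns the picture (384x512x3 uint8, red, green, blue); there is no depth.
- camera_params(name): a dict with "mtx" (3x3 intrinsics, pixels), "k1" (the pictures are not rectified: a ray, as slopes to the right and down, at radius r is drawn at 1 + k1 r^2 times it, then the intrinsics apply), "rvec" (rotation vector, rad) and "tvec" (3), from world to camera coordinates, as OpenCV has them. Camera axes: x right, y down, z forward; pixel columns grow to the right and rows downward; lengths in m; the calibration is good to about 2 mm. A picture is of the moment at which its call begins: read the wrist's pose just before it. camera_params takes no time and is no camera call; for the wrist camera it gives the pose at the moment of the call.
- close_job(): hands the job in; it is judged then, once.
Trained networks look in the newest picture that a camera, given by its name, has taken for a name from the list of things; names that differ only in an ending like _2 or _b are one class to them, and where a whole thing is asked for, a point or a joint stands for the part that bears it (a point fixed in the world has none). Each returns a list of dicts, best first, with "p" (0 to 1); they miss things now and then, are a little off and sometimes report something else, mostly with a low value. They report only what shows in the picture. A call takes as long as a camera call. They do not tell look-alikes from the thing itself.
- boxes_of(camera, thing): "rect" ([left, top, width, height] in pixels, round what is visible of it).
- cut_out(camera, thing): "pixels" (384x512 bool, what is visible of it) and "rect" ([left, top, width, height] in pixels, round what is visible of it).
- landmark_of(camera, thing): "uv" ([column, row] in pixels: a listed point, or the origin of a listed thing).
The state is a dict: "clock": time; "joint_pos": joint angles; "qvel": joint speeds; "tau": joint torques, N m; "tool_pos": TCP position; "orientation": TCP orientation; "force": force on the tool from outside, world axes, zero at the start; "moment": the same for the moment, N m; "opening": finger opening in m; "gripper_force": force on a finger pad.
Only numpy, scipy, OpenCV 4.12 (cv2) and the standard library are available. Lean on these libraries where they do the work, as an engineer would, in place of code of your own. Each camera call takes 0.05 s, during which the arm holds its last target. There are 200 camera calls.

## Task

The storage jar has been filled with garlic: put its screw lid on and, so that it does not go on cross-threaded, turn it backward (anticlockwise from above) until you feel it drop off the end of the thread, then forward one full turn, so that it is well started but not screwed home. Finish still holding the lid by its knob, for me to take over from there; keep the jar upright and leave the things around it where they are.

Things in the scene. Friction and masses are not known exactly. Their poses are not given: they have to be found in the camera images.
- jar: squat clear glass jar full of garlic bulbs, 130 mm in diameter, 108 mm tall, open at the top, about 2.2 kg; it stands loose on the worktop and does not turn with the lid. Origin: centre of its underside, z up along its axis. The straight neck, 74 mm across, runs from 72 mm up to the rim at 108 mm; its lip is rounded.
- jar_rim (a point): centre of the jar's mouth, level with the rim, 108 mm above its underside
- jar_thread (a point): on the jar's axis, level with the upper ends of its thread, 4.6 mm below the rim. Right-handed three-start thread round the neck: three ridges 2.4 mm thick, 86 mm across, upper ends blunt and 120 degrees apart, each falling 18 mm a turn (6 mm between neighbours) for one and a half turns. The thread turns easily and the lid stays where it is turned to.
- lid: round metal screw lid, 97 mm across, 150 g, with a plain round wooden knob on top; it lies on the worktop, knob up. Origin: centre of the skirt's lower edge, z up through the knob. Skirt 92 mm across inside and 34 mm deep, then the 4 mm top (its upper face 38 mm above the origin), then the knob, 45 mm across, 38 to 65 mm above the origin.
- lid_knob (a point): on the lid's axis, 60 mm above its origin, 22 mm above the lid's upper face: height for the TCP when the knob is gripped from above, at any yaw
- lid_inside (a point): centre of the flat inside of the lid's top, 34 mm above the lid's origin (26 mm below lid_knob). Its height over jar_rim tells how far the lid is on: 24 to 30 mm set down at any angle, 30 mm at the brink of the drop, 24 mm after the drop, 6 mm one turn forward of it, 0 screwed home.
- lid_lugs (a point): on the lid's axis, 3 mm above its origin, level with its 3 lugs (2.4 mm thick arcs 120 degrees apart; play in the thread 1.2 mm up and down, 2 mm sideways). Set down, they rest on the ridges. Turned back (anticlockwise) the lid climbs 3 mm per 60 degrees until, within 120 degrees, they pass the ridge ends and it falls 6 mm if the hand lets it; forward it sinks 18 mm a turn.
- garlic: one whole garlic bulb left over, 56 mm; a bystander
- salt_shaker: salt shaker, 44 mm wide, 90 mm tall; a bystander
- food_tin: short food tin, 75 mm wide, 58 mm tall; a bystander
- sauce_bottle: sauce bottle, 46 x 79 mm, 190 mm tall; a bystander
Not all that is in view belongs to the job. Leave any blue or purple look-alike of the lid alone.

How it is judged:
By the outcome, as a careful person would: the job done as asked, in the order asked, and still so for the second after the job is handed in, while the arm keeps its last pose, push and grip.
It also fails if it takes over 64 s, if anything falls off the work surface, if the arm or the gripper's body presses on something with over 40 N, if the wrist force passes 120 N, or if a joint passes its speed limit or range.

## Working session

There is one attempt and no reset: what is moved stays moved. The work goes in short steps, Python scripts to look and compute and a shell command to move; the robot and the scene stay as the last step left them, time stands still between calls to the robot, and variables do not carry over. Pictures are saved under pics/ and viewed, at most 10 in all, crops included, and the job is handed in when it is done.

```bash
mkdir -p pics; cat > h.py <<'E'
import numpy as np,cv2
from scipy.spatial.transform import Rotation as R
from plant import *
def P(c):
    p=camera_params(c);M=np.array(p['mtx'],float);Rm=cv2.Rodrigues(np.array(p['rvec'],float))[0];t=np.array(p['tvec'],float).ravel()
    return M,p['k1'],Rm,t
def ray(c,uv):
    M,k,Rm,t=P(c);d=np.array([k,0,0,0,0.])
    n=cv2.undistortPoints(np.array([[uv]],float),M,d).ravel()
    return -Rm.T@t,Rm.T@np.array([n[0],n[1],1])
def onz(c,uv,z):
    o,d=ray(c,uv);return o+d*(z-o[2])/d[2]
def tri(obs):
    A=np.zeros((3,3));b=np.zeros(3)
    for c,uv in obs:
        o,d=ray(c,uv);d/=np.linalg.norm(d);Q=np.eye(3)-np.outer(d,d);A+=Q;b+=Q@o
    return np.linalg.solve(A,b)
def proj(c,X):
    M,k,Rm,t=P(c);return cv2.projectPoints(np.array([X],float),cv2.Rodrigues(Rm)[0],t,M,np.array([k,0,0,0,0.]))[0].ravel()
def save(img,n): cv2.imwrite('pics/'+n,img[:,:,::-1])
E
python3 - <<'E'
from h import *
ims={}
for c in('scene','top'):
    ims[c]=snapshot(c)
    print(c,'cam at',ray(c,(256,192))[0].round(3))
    for t,z in (('lid_knob',.06),('lid',0),('jar',0),('jar_rim',.108),('garlic',0),('salt_shaker',0),('food_tin',0),('sauce_bottle',0)):
        for r in landmark_of(c,t)[:3]: print(t,round(r['p'],2),np.round(r['uv'],1),onz(c,r['uv'],z).round(4))
    for r in boxes_of(c,'lid')[:3]: print('box lid',round(r['p'],2),np.round(r['rect']))
o=get_obs();print(o['clock'],o['tool_pos'],o['orientation'],o['opening'])
save(cv2.resize(ims['scene'],(800,600)),'scene.png');save(cv2.resize(ims['top'],(800,600)),'top.png')
E
```

```text
scene cam at [0.248 0.477 0.829]
lid_knob 0.97 [349.3 155.9] [ 0.4829 -0.3995  0.06  ]
lid_knob 0.88 [297.5 197.6] [ 0.5338 -0.1764  0.06  ]
lid_knob 0.65 [284.3 240.9] [ 0.4953 -0.0362  0.06  ]
lid 0.89 [293.1 208.2] [ 0.5479 -0.1859  0.    ]
lid 0.89 [279.  250.9] [ 0.5109 -0.0423  0.    ]
lid 0.87 [342.2 174.3] [ 0.4869 -0.3802  0.    ]
jar 0.81 [208.9 291.6] [0.5928 0.1411 0.    ]
jar_rim 0.77 [205.7 271.4] [0.5817 0.1506 0.108 ]
jar_rim 0.49 [296.1 209.4] [ 0.5009 -0.0999  0.108 ]
jar_rim 0.19 [297.3 196.6] [ 0.5179 -0.1383  0.108 ]
garlic 0.83 [186.8 234.3] [0.7409 0.0379 0.    ]
garlic 0.64 [210.2 289.6] [0.5934 0.1354 0.    ]
salt_shaker 0.85 [170.9 269.6] [0.7064 0.1416 0.    ]
food_tin 0.74 [222.8 203.4] [ 0.7232 -0.0992  0.    ]
sauce_bottle 0.83 [285.  160.5] [ 0.6617 -0.3453  0.    ]
sauce_bottle 0.57 [204.3 270.2] [0.6366 0.1008 0.    ]
box lid 0.88 [261. 230.  44.  40.]
box lid 0.82 [279. 187.  40.  38.]
box lid 0.58 [327. 153.  34.  31.]
top cam at [ 0.489 -0.093  1.27 ]
lid_knob 0.77 [372.2 247.4] [ 0.4992 -0.3834  0.06  ]
lid_knob 0.59 [291.5 233.4] [ 0.5315 -0.1851  0.06  ]
lid_knob 0.57 [233.6 242.8] [ 0.5072 -0.0421  0.06  ]
lid 0.96 [234.4 244. ] [ 0.505  -0.0417  0.    ]
lid 0.95 [371.4 249.9] [ 0.4932 -0.3956  0.    ]
lid 0.83 [290.2 230.8] [ 0.5403 -0.1863  0.    ]
jar 0.75 [167.5 207.2] [0.5992 0.1341 0.    ]
jar_rim 0.7 [154.4 210.2] [0.5824 0.1457 0.108 ]
garlic 0.84 [205.7 152.4] [0.7457 0.0376 0.    ]
salt_shaker 0.78 [170.1 167.5] [0.7042 0.1304 0.    ]
food_tin 0.61 [261.2 156.8] [ 0.7352 -0.1095  0.    ]
sauce_bottle 0.85 [349.8 184.4] [ 0.6634 -0.3429  0.    ]
box lid 0.78 [217. 222.  36.  41.]
box lid 0.7 [273. 209.  41.  41.]
box lid 0.69 [351. 231.  39.  36.]
1.0 [0.2230847  0.63701672 0.24536799] [ 1.79998120e+02  2.45062235e-04 -1.92995117e+01] 0.08747579944947448
```

View pics/scene.png

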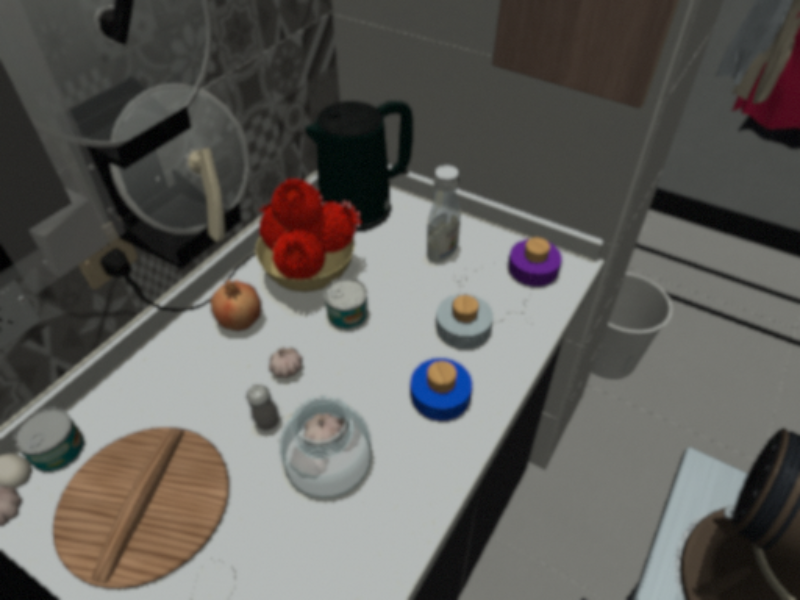

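View pics/top.png

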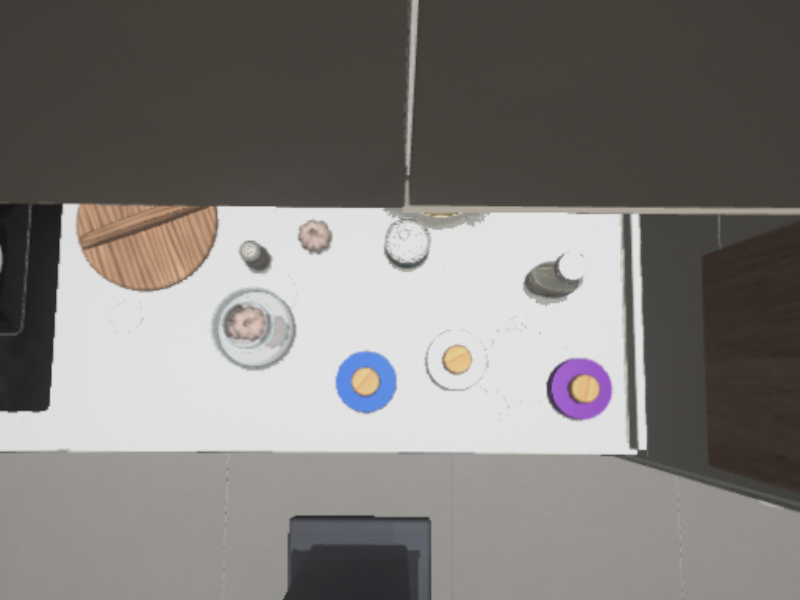

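Three lid-like things in the scene view (800x600): blue at (440,388), pale grey metal at (464,320), and purple at (535,262). The pale one fits the description, as it is the metal lid and is neither blue nor purple. I'll confirm it in a crop and work out the approach.

```bash
cat >> h.py <<'E'
def go(target,yaw=None):
    "shift (30cm units) and turn (pi) in tool axes from current pose to target"
    o=get_obs();Rm=R.from_euler('xyz',o['orientation'],degrees=True)
    s=Rm.inv().apply(np.array(target)-o['tool_pos'])/.3
    y=o['orientation'][2]; T=R.from_euler('xyz',[180,0,y if yaw is None else yaw],degrees=True)
    return s.round(4),((Rm.inv()*T).as_rotvec()/np.pi).round(4)
E
python3 - <<'E'
from h import *
im=snapshot('scene');save(cv2.resize(im[140:290,230:390],(640,600),interpolation=cv2.INTER_CUBIC),'crop.png')
print(tri([('scene',(297.5,197.6)),('top',(291.5,233.4))]))
print(tri([('scene',(205.7,271.4)),('top',(154.4,210.2))]))
print(go([.52,-.181,.28]))
E
```

```text
[ 0.53435138 -0.18459811  0.05162077]
[0.58373457 0.14742302 0.10173341]
(array([ 1.8353,  2.2466, -0.1155]), array([0., 0., 0.]))
```

View pics/crop.png

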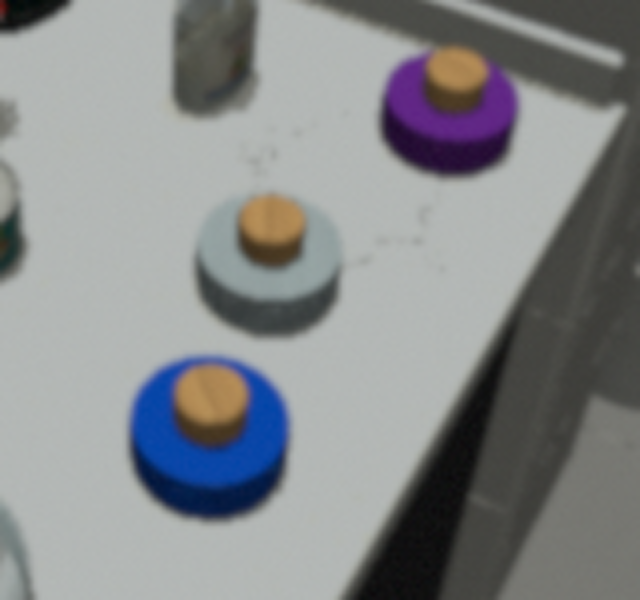

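The crop shows the pale metal lid at (270,262), clearly distinct from the blue one at (210,435) and the purple one at (450,108). I'll move toward it.

```bash
A='0.81 1 -0.05 0 0 0'; python3 -m inch '0.81 1 -0.05 0 0 0;0.81 1 -0.05 0 0 0;0.81 1 -0.05 0 0 0;0.81 1 -0.05 0 0 0;0.81 1 -0.05 0 0 0;0.81 1 -0.05 0 0 0;0.81 1 -0.05 0 0 0;0.81 1 -0.05 0 0 0;0.81 1 -0.05 0 0 0;0.81 1 -0.05 0 0 0' -1
python3 -c "
from h import *
o=get_obs();print(o['joint_pos'],o['orientation']);print(go([.52,-.181,.28]))"
```

```text
clock: 1.88
tool_pos: [0.3537, 0.2693, 0.261]
orientation: [-180.0, -0.0, -19.4]
force: [-0.3, 0.5, -1.0]
opening: 0.0876
gripper_force: 0.0
[ 6.28511537e+01 -2.53729587e+00 -2.53212639e+01  8.64947549e-04
 -6.71774479e+01  7.75284669e+00] [-1.79961876e+02 -5.99516507e-03 -1.93956664e+01]
(array([ 1.0215,  1.2317, -0.0639]), array([-0.0002, -0.    ,  0.    ]))
```

```bash
python3 -m inch '0.81 0.98 -0.05 0 0 0;0.81 0.98 -0.05 0 0 0;0.81 0.98 -0.05 0 0 0;0.81 0.98 -0.05 0 0 0;0.81 0.98 -0.05 0 0 0;0.81 0.98 -0.05 0 0 0;0.81 0.98 -0.05 0 0 0;0.81 0.98 -0.05 0 0 0;0.81 0.98 -0.05 0 0 0;0.81 0.98 -0.05 0 0 0' >/dev/null; python3 -m inch '0.21 0.25 -0.01 0 0 0;0.21 0.25 -0.01 0 0 0;0.21 0.25 -0.01 0 0 0;0.21 0.25 -0.01 0 0 0'
cat > look.py <<'E'
from h import *
o=get_obs();print(o['clock'],o['joint_pos'].round(1),o['tool_pos'].round(4),o['orientation'].round(2),'F',o['force'].round(1),'M',o['moment'].round(2),o['opening'],o['gripper_force'])
E
python3 - <<'E'
import look
from h import *
im=snapshot('wrist');save(im,'w1.png')
print('cam',ray('wrist',(256,192))[0])
for t,z in(('lid_knob',.06),('lid',0)):
    for r in landmark_of('wrist',t)[:3]:print(t,r['p'],r['uv'],onz('wrist',r['uv'],z))
E
```

```text
clock: 3.05
tool_pos: [0.521, -0.1786, 0.2777]
orientation: [179.9, 0.0, -19.5]
force: [-0.0, -0.3, -1.0]
opening: 0.0878
gripper_force: 0.0
3.05 [  1.5   7.7 -12.2   0.  -70.1  69. ] [ 0.521  -0.1786  0.2777] [ 1.7995e+02  4.0000e-02 -1.9490e+01] F [-0.  -0.3 -1. ] M [ 0.04 -0.01  0.07] 0.08782114047862337 0.0
cam [ 0.59853367 -0.20567422  0.41489847]
lid_knob 0.95 [144.0, 220.4] [ 0.50491497 -0.0418342   0.06      ]
lid_knob 0.81 [451.8, 121.3] [ 0.49921836 -0.38560187  0.06      ]
lid_knob 0.73 [259.1, 148.8] [ 0.53845341 -0.19070242  0.06      ]
lid 0.87 [253.3, 140.1] [ 0.54079454 -0.18444792  0.        ]
lid 0.86 [159.9, 200.9] [ 0.50677333 -0.04437658  0.        ]
lid 0.59 [421.7, 118.9] [ 0.49748439 -0.38266049  0.        ]
```

View pics/w1.png

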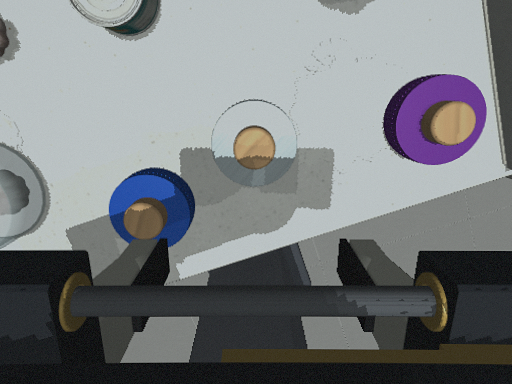

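The wrist view shows the pale lid with its knob at (254,148), between the blue lid at (147,217) and the purple one at (448,122). I'll segment the knob to get its exact centre.

```bash
python3 - <<'E'
from h import *
def knob(c,im,uv,r):
    h=cv2.cvtColor(im,cv2.COLOR_RGB2HSV).astype(int);m=((h[:,:,0]>8)&(h[:,:,0]<28)&(h[:,:,1]>90)).astype(np.uint8)
    n,l,s,ce=cv2.connectedComponentsWithStats(m);i=min([i for i in range(1,n) if s[i,4]>60],key=lambda i:np.hypot(*(ce[i]-uv)))
    (x,y),rad=cv2.minEnclosingCircle(np.argwhere(l==i)[:,::-1].astype(np.float32));return ce[i],(x,y),rad,s[i]
for c,uv in(('wrist',(254,148)),('top',(292,230))):
    im=snapshot(c);ce,mc,rad,s=knob(c,im,uv,30)
    print(c,ce,mc,rad,s,onz(c,ce,.062),onz(c,mc,.062))
print(go([.536,-.186,.13]))
E
```

```text
wrist [256.88370188 146.48648649] (256.5, 145.5) 20.988191604614258 [ 237  125   41   42 1221] [ 0.54185374 -0.18824562  0.062     ] [ 0.54296581 -0.18820499  0.062     ]
top [373.40196078 248.15686275] (373.8571472167969, 248.2857208251953) 8.950067520141602 [365 240  18  17 204] [ 0.49733624 -0.38582587  0.062     ] [ 0.49703492 -0.38693033  0.062     ]
(array([0.0625, 0.0173, 0.4951]), array([-0.0001, -0.0001,  0.    ]))
```

```bash
python3 -m inch '0.075 0.017 0.4 0 0 0;0.075 0.017 0.4 0 0 0;0.075 0.017 0.4 0 0 0;0.075 0.017 0.4 0 0 0;0.075 0.017 0.4 0 0 0;0.075 0.017 0.4 0 0 0'
python3 - <<'E'
import look
from h import *
im=snapshot('wrist');save(im,'w2.png')
h=cv2.cvtColor(im,cv2.COLOR_RGB2HSV).astype(int);m=((h[:,:,0]>8)&(h[:,:,0]<28)&(h[:,:,1]>90)).astype(np.uint8)
n,l,s,ce=cv2.connectedComponentsWithStats(m)
for i in range(1,n):
    if s[i,4]>60: print(s[i],ce[i],onz('wrist',ce[i],.063))
for t,z in(('lid_knob',.06),('lid',0)):
    for r in landmark_of('wrist',t)[:3]:print(t,r['p'],r['uv'],onz('wrist',r['uv'],z))
for k in[(.54,-.187,.06),(.54,-.187,.038)]:print(proj('wrist',k))
E
```

```text
clock: 3.8
tool_pos: [0.5407, -0.1876, 0.1605]
orientation: [180.0, -0.1, -19.2]
force: [1.0, 0.4, 1.1]
opening: 0.0879
gripper_force: 0.0
3.8 [  0.5  14.9 -19.3   0.1 -55.7  70.3] [ 0.5407 -0.1876  0.1605] [ 1.7999e+02 -1.3000e-01 -1.9210e+01] F [1.  0.4 1.1] M [-0.   -0.02  0.01] 0.08792218681932848 0.0
[486 140  26  57 735] [501.53333333 169.31564626] [ 0.50968065 -0.36333702  0.063     ]
[ 224  171   58   61 2704] [252.30288462 201.75406805] [ 0.54481121 -0.18934225  0.063     ]
[ 91 263  18  15  89] [ 97.69662921 268.69662921] [ 0.53263805 -0.05731777  0.063     ]
[ 58 272  33  60 926] [ 70.77429806 301.84449244] [ 0.5129012  -0.02356357  0.063     ]
[415 272  33  60 909] [434.55335534 302.10451045] [ 0.41636404 -0.2995992   0.063     ]
[ 221  344  291   21 4282] [378.56398879 354.98435311] [ 0.37990763 -0.24539326  0.063     ]
lid_knob 0.76 [251.1, 204.8] [ 0.54195336 -0.18737948  0.06      ]
lid 0.82 [126.1, 261.5] [ 0.50759305 -0.0447464   0.        ]
lid 0.8 [483.3, 156.5] [ 0.49749911 -0.38925686  0.        ]
lid 0.69 [251.9, 184.4] [ 0.54099949 -0.18754279  0.        ]
[251.37062689 207.17736551]
[251.50841679 198.20933209]
```

View pics/w2.png

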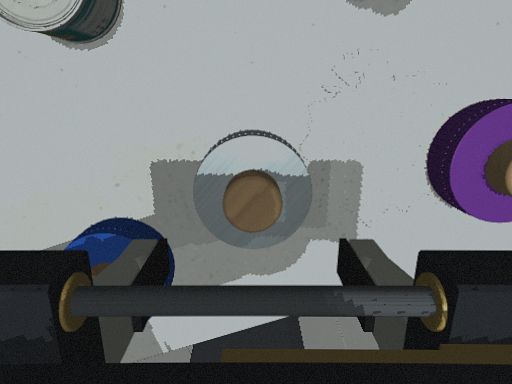

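The knob sits centred between the fingers at (252,202), so I'm descending to grip it.

```bash
python3 -c "
from h import *
print(go([.5425,-.188,.0605],-19.3))"; python3 -m inch '0.006 0 0.25 0 0 0;0.006 0 0.25 0 0 0;0.006 0 0.332 0 0 0;0.006 0 0.332 0 0 0;0.006 0 0.332 0 0 0;0.006 0 0.332 0 0 0'; python3 -m look
```

```text
(array([ 0.0034, -0.0005,  0.3357]), array([-0.0004, -0.0014,  0.0003]))
clock: 4.45
tool_pos: [0.5423, -0.1886, 0.0602]
orientation: [-180.0, -0.1, -19.3]
force: [1.3, -0.1, -0.6]
opening: 0.0874
gripper_force: 0.0
4.45 [  0.3  21.8 -25.1   0.  -43.   70.4] [ 0.5423 -0.1886  0.0602] [-1.7996e+02 -1.2000e-01 -1.9280e+01] F [ 1.3 -0.1 -0.6] M [0.02 0.03 0.03] 0.08739756377394797 0.0
```

```bash
python3 -m inch '0 0 0 0 0 0;0 0 0 0 0 0;0 0 0 0 0 0;0 0 0 0 0 0;0 0 0 0 0 0;0 0 0 0 0 0;0 0 0 0 0 0;0 0 0 0 0 0' 1; python3 -m inch '0 0 -0.1 0 0 0;0 0 -0.2 0 0 0;0 0 -0.35 0 0 0;0 0 -0.5 0 0 0;0 0 -0.65 0 0 0;0 0 -0.65 0 0 0;0 0 -0.65 0 0 0'; python3 - <<'E'
import look
from h import *
print(go([.45,.145,.255]))
for c in('top','scene'):
    im=snapshot(c)
    if c=='top':save(cv2.resize(im[160:260,110:240],(780,600),interpolation=cv2.INTER_CUBIC),'jt.png')
    for t,z in(('jar_rim',.108),('jar',0)):
        for r in landmark_of(c,t)[:2]:print(c,t,r['p'],r['uv'],onz(c,r['uv'],z))
    for t in('jar','lid'):
        for r in boxes_of(c,t)[:4]:print(c,t,r['p'],r['rect'])
E
```

```text
clock: 5.12
tool_pos: [0.5414, -0.1886, 0.0588]
orientation: [180.0, 0.0, -19.3]
force: [0.2, 0.5, 0.4]
opening: 0.0439
gripper_force: 30.0
clock: 5.7
tool_pos: [0.5432, -0.1889, 0.2583]
orientation: [-179.9, -0.4, -19.3]
force: [-0.6, -0.4, -1.6]
opening: 0.0442
gripper_force: 30.0
5.7 [  0.3  10.5 -11.5   0.1 -67.6  70.4] [ 0.5432 -0.1889  0.2583] [-179.9    -0.43  -19.28] F [-0.6 -0.4 -1.6] M [-0.03  0.   -0.05] 0.04423192327194231 29.999664968345314
(array([-0.6609, -0.9481,  0.0077]), array([-0.0005, -0.0024,  0.    ]))
top lid 0.85 [220.1, 247.4, 29.7, 18.7]
top lid 0.76 [353.3, 232.3, 39.1, 38.5]
scene jar_rim 0.88 [205.5, 270.3] [0.58364804 0.14872502 0.108     ]
scene jar 0.72 [210.5, 289.3] [0.59322185 0.13438898 0.        ]
scene jar 0.94 [176.3, 251.4, 60.2, 70.4]
scene lid 0.91 [259.5, 228.1, 42.3, 40.0]
scene lid 0.89 [328.3, 153.2, 32.0, 30.4]
scene lid 0.78 [280.4, 133.8, 44.6, 37.9]
```

View pics/jt.png

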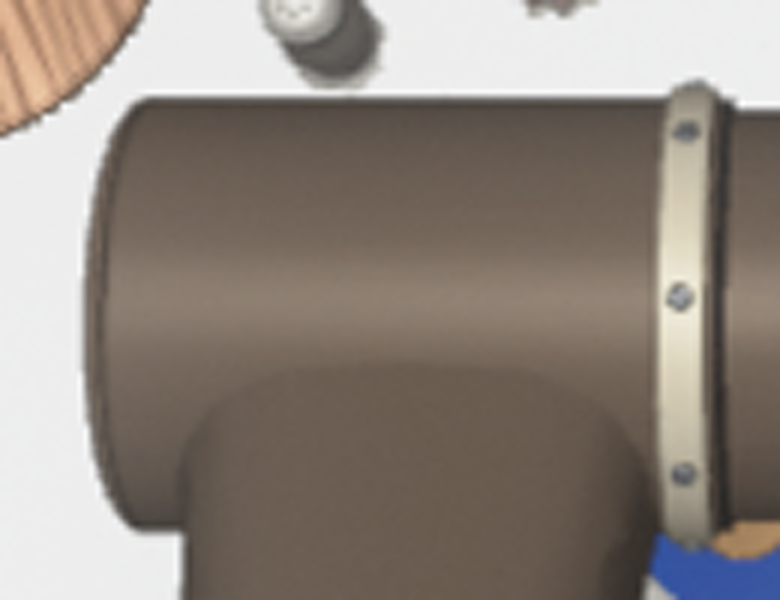

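The top view is blocked by the forearm over the jar. I'll carry the lid to just short of the jar and look with the wrist camera.

```bash
python3 -c "
from h import *
print(go([.495,.178,.258],-19.3))"; python3 -m inch '-0.1 -0.2 0 0 0 0;-0.2 -0.33 0 0 0 0;-0.27 -0.46 0 0 0 0;-0.35 -0.59 0 0 0 0;-0.42 -0.72 0 0 0 0;-0.5 -0.85 0 0 0 0;-0.56 -0.98 0 0 0 0;-0.56 -1 0 0 0 0;-0.56 -1 0 0 0 0;-0.56 -1 0 0 0 0' >/dev/null; python3 -m inch '0 -0.1 0 0 0 0;0 -0.1 0 0 0 0;0 -0.1 0 0 0 0'
python3 - <<'E'
import look
from h import *
im=snapshot('wrist');save(im,'w3.png')
for t,z in(('jar_rim',.108),('jar',0),('lid',.2)):
  for r in landmark_of('wrist',t)[:2]:print('wrist',t,r['p'],r['uv'],onz('wrist',r['uv'],z))
for t in('lid','jar'):
  for r in boxes_of('wrist',t)[:3]:print('wrist',t,r['p'],r['rect'])
im=snapshot('top')
for t,z in(('jar_rim',.108),('jar',0)):
  for r in landmark_of('top',t)[:2]:print('top',t,r['p'],r['uv'],onz('top',r['uv'],z))
E
```

```text
(array([-0.5494, -1.1025, -0.0165]), array([0.0001, 0.0004, 0.    ]))
clock: 7.28
tool_pos: [0.4921, 0.1786, 0.2533]
orientation: [179.9, 0.0, -19.3]
force: [-0.0, -1.3, -1.9]
opening: 0.0443
gripper_force: 30.0
7.2833 [ 41.4   5.9 -17.5   0.  -66.6  29.3] [0.4921 0.1786 0.2533] [ 1.7995e+02  2.0000e-02 -1.9260e+01] F [-0.  -1.3 -1.9] M [-0.1   0.04 -0.04] 0.04426323700759595 29.99977628700435
wrist jar_rim 0.73 [247.4, 56.3] [0.59327594 0.1453352  0.108     ]
wrist jar_rim 0.72 [252.8, 62.0] [0.58804113 0.14274689 0.108     ]
wrist jar 0.61 [254.3, 64.7] [0.59192715 0.13943886 0.        ]
wrist lid 0.68 [257.7, 272.4] [0.46320476 0.18326259 0.2       ]
wrist lid 0.67 [253.4, 225.3] [0.49471282 0.17510492 0.2       ]
wrist lid 0.96 [160.9, 149.4, 183.6, 178.3]
wrist lid 0.69 [395.6, 27.3, 113.1, 108.2]
wrist jar 0.96 [188.6, 0.7, 139.6, 131.3]
top jar 0.73 [156.7, 204.0] [0.60736418 0.16239455 0.        ]
top jar 0.7 [161.2, 209.6] [0.59280395 0.15022686 0.        ]
```

View pics/w3.png

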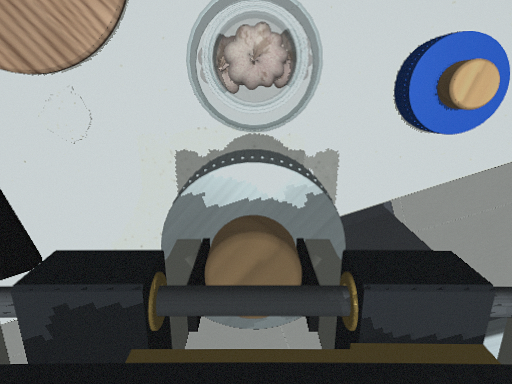

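The lid is held, and the jar stands upright ahead with its mouth near (255,57). I'll overlay model circles to refine its axis.

```bash
python3 - <<'E'
from h import *
for uv,z in(((257,57),.108),((258.4,66.3),.04),((258.4,66.3),.02)):print(uv,z,onz('wrist',uv,z))
im=cv2.imread('pics/w3.png');g=cv2.resize(im[0:150,170:345],None,fx=4,fy=4,interpolation=cv2.INTER_CUBIC)
a=np.linspace(0,2*np.pi,90)
C=(.587,.142)
for r,z,col in((.037,.108,(0,0,255)),(.065,.04,(255,0,0)),(.049,.0,(0,0,0))):
    if z==0: continue
    p=np.array([proj('wrist',(C[0]+r*np.cos(t),C[1]+r*np.sin(t),z)) for t in a]);p=((p-[170,0]+.5)*4-.5).astype(int)
    cv2.polylines(g,[p.reshape(-1,1,2)],True,col,1)
cv2.imwrite('pics/ov.png',g)
E
```

```text
(257, 57) 0.108 [0.59064865 0.13897656 0.108     ]
(258.4, 66.3) 0.04 [0.58731751 0.13785338 0.04      ]
(258.4, 66.3) 0.02 [0.58830747 0.13718057 0.02      ]
```

View pics/ov.png

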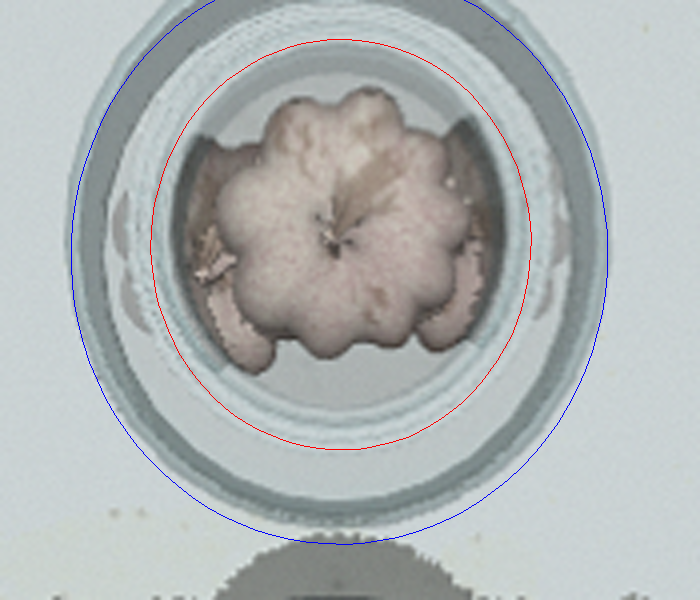

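The model rim circle (red) is centred at (341,245) against the observed mouth at about (338,240), so the axis is at roughly (0.588, 0.142). I'll move over it.

```bash
python3 -c "
from h import *
print(go([.588,.142,.19],-19.3))"; python3 -m inch '0.13 0 0 0 0 0;0.25 0.008 0 0 0 0;0.34 0.01 0.1 0 0 0;0.34 0.01 0.2 0 0 0;0.34 0.01 0.21 0 0 0;0.34 0.01 0.21 0 0 0;0.34 0.01 0.21 0 0 0'
python3 - <<'E'
import look
from h import *
print(go([.588,.142,.165],-19.3))
for c in('scene',):
    im=snapshot(c);save(cv2.resize(im[180:330,130:290],(640,600),interpolation=cv2.INTER_CUBIC),'s2.png')
    for t in('jar','jar_rim','lid','lid_knob'):
        for r in landmark_of(c,t)[:1]:print(t,r['p'],r['uv'])
    o=get_obs()['tool_pos'];print(proj(c,o),proj(c,(.588,.142,.108)))
E
```

```text
(array([0.3419, 0.0071, 0.2131]), array([-0.0001, -0.0001, -0.0002]))
clock: 8.32
tool_pos: [0.5874, 0.142, 0.192]
orientation: [-180.0, -0.1, -19.3]
force: [-0.0, -0.1, -0.9]
opening: 0.0439
gripper_force: 30.0
8.3167 [ 32.1  16.2 -12.9   0.  -60.9  38.6] [0.5874 0.142  0.192 ] [-1.800e+02 -6.000e-02 -1.926e+01] F [-0.  -0.1 -0.9] M [ 0.05 -0.06  0.  ] 0.04393408111691741 29.999861936084926
(array([ 0.0017, -0.0008,  0.0901]), array([-0.    , -0.0003,  0.0002]))
jar 0.85 [208.3, 291.2]
jar_rim 0.91 [205.1, 268.5]
lid 0.76 [281.5, 250.2]
lid_knob 0.69 [203.1, 244.8]
[201.59391966 243.45959214] [205.76951788 267.02218454]
```

View pics/s2.png

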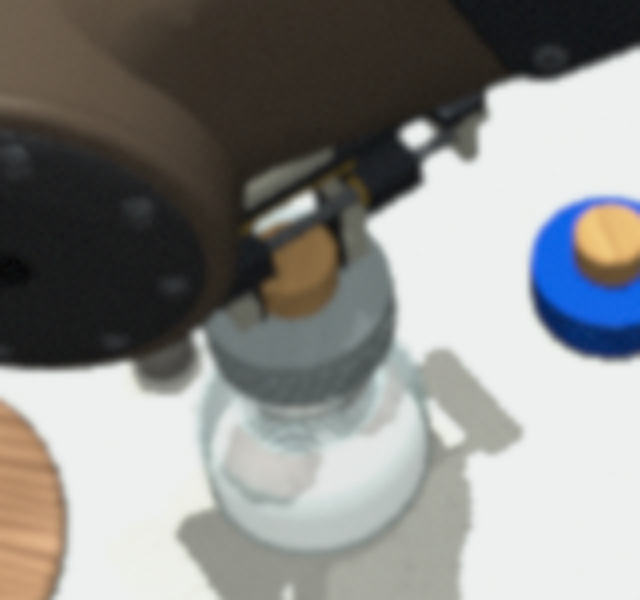

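The lid sits over the neck, visually concentric in the scene crop (lid about (300,330), neck (315,420)). I'll lower it gently.

```bash
python3 -m inch '0.001 0 0.04 0 0 0;0.001 0 0.073 0 0 0;0.001 0 0.08 0 0 0;0.001 0 0.087 0 0 0;0.001 0 0.087 0 0 0'; python3 -m inch '0 0 0.007 0 0 0;0 0 0.007 0 0 0;0 0 0.007 0 0 0' ; python3 -m look
```

```text
clock: 8.98
tool_pos: [0.5873, 0.1417, 0.1644]
orientation: [180.0, 0.0, -19.3]
force: [0.9, -0.6, -0.5]
opening: 0.044
gripper_force: 30.0
clock: 9.23
tool_pos: [0.5877, 0.1418, 0.1628]
orientation: [-180.0, -0.0, -19.3]
force: [0.4, -0.3, -1.8]
opening: 0.044
gripper_force: 30.0
9.2333 [ 32.1  17.7 -15.    0.  -57.3  38.6] [0.5877 0.1418 0.1628] [-1.7998e+02 -3.0000e-02 -1.9290e+01] F [ 0.4 -0.3 -1.8] M [ 0.03 -0.15  0.01] 0.04402570979942003 29.999814725015312
```

```bash
for i in 1; do python3 -m inch '0 0 0.004 0 0 0;0 0 0.004 0 0 0;0 0 0.004 0 0 0' | grep -E 'tool|force'; done; python3 -m inch '0 0 0.005 0 0 0;0 0 0.005 0 0 0;0 0 0.005 0 0 0'; python3 -m inch '0 0 0.005 0 0 0;0 0 0.005 0 0 0;0 0 0.005 0 0 0'; python3 -m look
```

```text
tool_pos: [0.5877, 0.1418, 0.1615]
force: [0.1, -0.2, -1.1]
gripper_force: 30.0
clock: 9.73
tool_pos: [0.588, 0.1417, 0.1611]
orientation: [-180.0, -0.1, -19.3]
force: [-1.1, -1.3, 7.0]
opening: 0.0438
gripper_force: 30.0
clock: 9.98
tool_pos: [0.5881, 0.1417, 0.1609]
orientation: [-179.9, -0.1, -19.3]
force: [-4.5, -0.3, 14.0]
opening: 0.0446
gripper_force: 30.0
9.9833 [ 32.1  17.8 -15.2   0.1 -57.   38.6] [0.5881 0.1417 0.1609] [-1.7994e+02 -1.3000e-01 -1.9250e+01] F [-4.5 -0.3 14. ] M [-0.16  1.79  0.  ] 0.044625942605716916 30.00239074230194
```

```bash
python3 -m inch '-0.005 0.001 -0.005 0 0 0;-0.005 0.001 -0.005 0 0 0;-0.005 0.001 -0.005 0 0 0' >/dev/null; python3 -m look; python3 -m inch '-0.003 0.001 0.004 0 0 0;-0.003 0.001 0.004 0 0 0;-0.003 0.001 0.004 0 0 0' >/dev/null; python3 -m look
```

```text
10.2333 [ 32.2  17.7 -15.3   0.1 -56.9  38.5] [0.5872 0.1423 0.1611] [-1.799e+02 -1.500e-01 -1.926e+01] F [ 2.5 -0.3  6.4] M [ 0.08 -1.03  0.01] 0.04431123885173428 30.0008089793846
10.4833 [ 32.2  17.6 -15.4   0.1 -56.7  38.5] [0.5872 0.1423 0.1609] [-179.87   -0.25  -19.24] F [ 2.  -1.8 11.5] M [-0.33 -1.01  0.04] 0.043956307151517916 30.00189015408978
```

Contact is centred to under 1 mm at a lid height of about 28 mm, and the push is light. Now I'll turn it backward in steps, following the climb and watching the force.

```bash
python3 -m inch '0.001 0 -0.002 0 0 -0.037;0.001 0 -0.003 0 0 -0.074;0.001 0 -0.005 0 0 -0.111;0.001 0 -0.005 0 0 -0.111' >/dev/null; python3 -m look; python3 -m inch '0 0 -0.001 0 0 -0.037;0 0 -0.002 0 0 -0.074;0 0 -0.003 0 0 -0.111;0 0 -0.003 0 0 -0.111' >/dev/null; python3 -m look
```

```text
10.8167 [ 32.2  17.6 -15.3   0.1 -56.9  58.9] [0.5867 0.1424 0.1617] [-179.94   -0.19    1.15] F [1.7 0.6 7.9] M [ 0.22 -0.61  0.19] 0.04414642733812906 29.999565321486443
11.15 [ 32.2  17.6 -15.3  -0.  -57.   78.8] [0.5856 0.1422 0.1611] [-1.7998e+02 -5.0000e-02  2.0970e+01] F [1.4 1.8 0.8] M [ 0.76 -0.73  0.04] 0.04388460935719548 29.997939001768827
```

```bash
python3 -m inch '0 0 0.004 0 0 0;0 0 0.004 0 0 0;0 0 0.004 0 0 0' >/dev/null; python3 -m look;  python3 -m look
```

```text
11.4 [ 32.2  17.7 -15.4   0.  -56.9  78.3] [0.5856 0.1421 0.1598] [-1.800e+02 -3.000e-02  2.052e+01] F [2.7 1.6 1. ] M [ 0.55 -1.12  0.04] 0.04387826899025636 30.00015975208953
11.4 [ 32.2  17.7 -15.4   0.  -56.9  78.3] [0.5856 0.1421 0.1598] [-1.800e+02 -3.000e-02  2.052e+01] F [2.7 1.6 1. ] M [ 0.55 -1.12  0.04] 0.04387826899025636 30.00015975208953
```

```bash
python3 -m inch '0 0 0.004 0 0 0;0 0 0.004 0 0 0;0 0 0.004 0 0 0' >/dev/null; python3 -m look; python3 -m inch '0 0 0.004 0 0 0;0 0 0.004 0 0 0;0 0 0.004 0 0 0' >/dev/null; python3 -m look
```

```text
11.65 [ 32.2  17.7 -15.5   0.  -56.7  78.4] [0.5857 0.1419 0.1586] [ 1.7999e+02 -4.0000e-02  2.0630e+01] F [ 4.5 -0.2 -0.3] M [ 0.23 -2.    0.04] 0.04386608572049446 29.99979311367497
11.9 [ 32.2  17.8 -15.5   0.  -56.6  78.5] [0.5862 0.142  0.1579] [ 1.7999e+02 -1.1000e-01  2.0660e+01] F [6.8 0.1 0.9] M [ 0.17 -2.37 -0.06] 0.04389371878532783 30.000187649857253
```

```bash
python3 -m inch '0.003 0.001 0.001 0 0 0;0.003 0.001 0.001 0 0 0;0.003 0.001 0.004 0 0 0;0.003 0.001 0.004 0 0 0' >/dev/null; python3 -m look; python3 -m inch '0.001 0 0.004 0 0 0;0.001 0 0.004 0 0 0;0.001 0 0.004 0 0 0' >/dev/null; python3 -m look
```

```text
12.2333 [ 32.1  17.9 -15.5   0.  -56.5  78.5] [0.5871 0.1422 0.1571] [ 1.7999e+02 -1.2000e-01  2.0670e+01] F [4.4 2.5 4.8] M [ 0.48 -1.76 -0.12] 0.044097613185786116 30.000771372579038
12.4833 [ 32.1  17.9 -15.5   0.1 -56.5  78.5] [0.5874 0.1423 0.1569] [ 1.7999e+02 -1.5000e-01  2.0690e+01] F [ 2.6  1.1 13.1] M [ 0.42 -0.66 -0.09] 0.0441304552739359 30.00206971541047
```

The push now rests on the thread at TCP z of about 0.157. That is roughly 5 mm below where it rode before, and it descended with no vertical force, so the lid has dropped off the thread end. Now forward, sinking 3 mm per 60°.

```bash
python3 -m inch '0 0 -0.002 0 0 0.037;0 0 -0.001 0 0 0.074;0 0 0 0 0 0.111;0 0 0.001 0 0 0.148;0 0 0.003 0 0 0.185;0 0 0.004 0 0 0.222;0 0 0.005 0 0 0.259;0 0 0.006 0 0 0.296;0 0 0.0075 0 0 0.333;0 0 0.0075 0 0 0.333' ; python3 -m look
```

```text
clock: 13.32
tool_pos: [0.5877, 0.1425, 0.154]
orientation: [-179.8, -0.1, -39.7]
force: [5.3, 0.8, 7.1]
opening: 0.0439
gripper_force: 30.0
13.3167 [ 32.1  18.1 -15.7   0.  -56.1  18.1] [0.5877 0.1425 0.154 ] [-1.7985e+02 -9.0000e-02 -3.9680e+01] F [5.3 0.8 7.1] M [ 0.64 -1.95 -0.27] 0.04393889633182204 30.00306537374854
```

```bash
python3 -m inch '0.002 -0.0015 0.001 0 0 0.037;0.002 -0.0015 0.002 0 0 0.074;0.002 -0.0015 0.003 0 0 0.111;0.002 -0.0015 0.004 0 0 0.148;0.002 -0.0015 0.006 0 0 0.185;0.002 -0.0015 0.007 0 0 0.222;0.002 -0.0015 0.008 0 0 0.259;0.002 -0.0015 0.009 0 0 0.296;0.002 -0.0015 0.01 0 0 0.333;0.002 -0.0015 0.01 0 0 0.333' >/dev/null; python3 -m look
```

```text
14.15 [ 32.1  18.3 -15.8   0.  -55.8 -41.8] [0.5881 0.1423 0.151 ] [-1.7988e+02  6.0000e-02 -9.9620e+01] F [4.1 0.2 6.6] M [ 0.33 -1.61 -0.23] 0.04375983077891218 30.002979731652886
```

```bash
python3 -m inch '0 -0.0016 0.001 0 0 0.037;0 -0.0016 0.002 0 0 0.074;0 -0.0016 0.003 0 0 0.111;0 -0.0016 0.004 0 0 0.148;0 -0.0016 0.006 0 0 0.185;0 -0.0016 0.007 0 0 0.222;0 -0.0016 0.008 0 0 0.259;0 -0.0016 0.009 0 0 0.296;0 -0.0016 0.01 0 0 0.333;0 -0.0016 0.01 0 0 0.333' >/dev/null; python3 -m look;  python3 -m inch '0 0 0.001 0 0 0.037;0 0 0.002 0 0 0.074;0 0 0.003 0 0 0.111;0 0 0.004 0 0 0.148;0 0 0.006 0 0 0.185;0 0 0.007 0 0 0.222;0 0 0.008 0 0 0.259;0 0 0.009 0 0 0.296;0 0 0.01 0 0 0.333;0 0 0.01 0 0 0.333' >/dev/null; python3 -m look
```

```text
14.9833 [  32.1   18.5  -15.9    0.   -55.4 -101.7] [0.5886 0.1422 0.148 ] [-1.7999e+02  1.3000e-01 -1.5957e+02] F [3.5 1.3 8.3] M [ 0.79 -1.42 -0.29] 0.043898518674281885 30.003093166742474
15.8167 [  32.1   18.7  -16.1    0.   -55.1 -161.6] [0.5885 0.1423 0.145 ] [1.7989e+02 6.0000e-02 1.4050e+02] F [2.4 0.4 8.3] M [ 0.26 -1.49 -0.23] 0.04404330269764457 30.003058954607695
```

240° are done and the height matches (0.157 to 0.145). I'll relieve the push, release, swing back 140°, and regrip.

```bash
python3 -m inch '0 0 -0.003 0 0 0;0 0 -0.003 0 0 0;0 0 -0.003 0 0 0;0 0 -0.003 0 0 0;0 0 -0.003 0 0 0;0 0 -0.003 0 0 0' -0.4; python3 -m inch '0 0 -0.005 0 0 -0.037;0 0 -0.005 0 0 -0.074;0 0 -0.005 0 0 -0.111;0 0 -0.005 0 0 -0.148;0 0 -0.005 0 0 -0.185;0 0 -0.005 0 0 -0.222;0 0 -0.005 0 0 -0.259;0 0 -0.005 0 0 -0.296;0 0 -0.005 0 0 -0.333;0 0 -0.005 0 0 -0.37' >/dev/null;  python3 -m look
```

```text
clock: 16.32
tool_pos: [0.5872, 0.1417, 0.1442]
orientation: [-179.9, -0.0, 140.9]
force: [0.1, 0.2, -0.8]
opening: 0.0611
gripper_force: 0.0
17.15 [ 32.1  18.6 -16.   -0.  -55.4 -94.2] [0.5875 0.1418 0.1459] [ 1.8000e+02 -4.0000e-02 -1.5217e+02] F [0.1 1.1 0.6] M [ 0.07 -0.1   0.05] 0.06132539685615592 0.0
```

```bash
python3 -m inch '0 0 0 0 0 -0.037;0 0 0 0 0 -0.074;0 0 0 0 0 -0.111;0 0 0 0 0 -0.148;0 0 0 0 0 -0.185;0 0 0 0 0 -0.222;0 0 0 0 0 -0.259;0 0 0 0 0 -0.296;0 0 0.003 0 0 -0.333;0 0 0.003 0 0 -0.37' >/dev/null; python3 - <<'E'
import look
from h import *
im=snapshot('wrist');save(im,'w4.png')
for t,z in(('lid_knob',.145),('jar',0)):
  for r in landmark_of('wrist',t)[:2]:print('wrist',t,r['p'],r['uv'],onz('wrist',r['uv'],z))
E
```

```text
17.9833 [ 32.1  18.7 -16.1  -0.  -55.3 -27.6] [0.5874 0.1418 0.1448] [ 1.7995e+02 -1.0000e-02 -8.5570e+01] F [ 0.7 -0.4 -0.2] M [ 0.04 -0.04  0.01] 0.061340524569870825 0.0
wrist lid_knob 0.56 [250.6, 277.7] [0.58881689 0.14176668 0.145     ]
wrist lid_knob 0.28 [115.8, 173.7] [0.64828525 0.09668225 0.145     ]
wrist jar 0.48 [58.6, 59.1] [0.74401378 0.048089   0.        ]
```

View pics/w4.png

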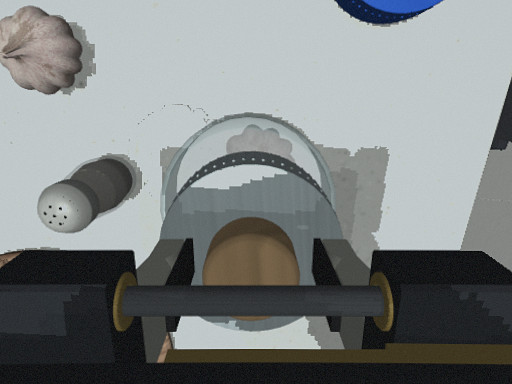

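```bash
python3 -m inch '0 0 0 0 0 0;0 0 0 0 0 0;0 0 0 0 0 0;0 0 0 0 0 0;0 0 0 0 0 0' 1 >/dev/null;  python3 -m look
```

```text
18.55 [ 32.1  18.7 -16.1   0.  -55.2 -28. ] [0.5881 0.142  0.1455] [-1.7996e+02  1.0000e-02 -8.5940e+01] F [ 1.  -0.3 -0.6] M [-0.02 -0.71  0.02] 0.04399747749843397 29.999995931284502
```

The wrist picture shows the lid level and centred on the jar, with the knob at (251,275) between the fingers and the bystanders undisturbed. The regrip holds at 30 N, so I'll do the last 120° forward.

```bash
python3 -m inch '0 0 0.001 0 0 0.037;0 0 0.002 0 0 0.074;0 0 0.003 0 0 0.111;0 0 0.004 0 0 0.148;0 0 0.006 0 0 0.185;0 0 0.007 0 0 0.222;0 0 0.008 0 0 0.259;0 0 0.009 0 0 0.296;0 0 0.01 0 0 0.333;0 0 0.01 0 0 0.333' >/dev/null; python3 -m look;  python3 -m inch '0 0 0.001 0 0 0.037;0 0 0.002 0 0 0.074;0 0 0.003 0 0 0.111;0 0 0.004 0 0 0.148;0 0 0.006 0 0 0.185;0 0 0.007 0 0 0.222;0 0 0.008 0 0 0.259;0 0 0.009 0 0 0.296;0 0 0.01 0 0 0.34;0 0 0.01 0 0 0.34' >/dev/null; python3 -m look
```

```text
19.3833 [ 32.1  18.8 -16.3  -0.  -54.9 -88.2] [0.5879 0.1421 0.1426] [ 1.8000e+02  4.0000e-02 -1.4617e+02] F [0.6 1.4 0.7] M [ 0.55 -0.31 -0.05] 0.04426185555243194 30.00186908058822
20.2167 [  32.1   19.   -16.5   -0.   -54.5 -149.2] [0.5881 0.1423 0.1395] [1.7994e+02 3.0000e-02 1.5284e+02] F [1.3 1.7 0.7] M [ 0.53 -0.55  0.04] 0.043824533834212066 30.00166706275195
```

```bash
python3 -c "
from plant import *
print(close_job())"
```

```text
the job is handed in; nothing more can be done
None
```

I put the lid on the jar and turned it back about 40° until it dropped off the thread end. I then turned it forward about 361°, leaving it about 6 mm short of home by my estimate, with the gripper still holding the knob; I handed the job in at about 20 s.

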